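# Close the paint pots

### The arm

A 6-joint arm with a two-finger parallel gripper is mounted at the origin on the work surface. World frame = base frame: x ahead of the robot, y to its left, z up, the work surface at z = 0. Lengths are in m, angles in rad, forces in N, time in s.
With the tool pointing down it reaches from about 0.35 to 0.85 m from the base axis. Payload 8.1 kg.
Tool frame: the origin (TCP) lies at the very end of the fingers, on their centre line; the grasp point (between the pads) lies 19 mm behind it; z points along the fingers, y is the line along which they close (so a half turn about z gives the same grasp; the last joint's range is limited). The gripper opens to 93 mm and grips with 3 to 60 N. Pads are 15 mm wide; open, the fingers measure 128 mm over their backs; the gripper's body (75 mm by 188 mm) begins 65 mm behind the grasp point.
Start: joints at [-1.253, 0.13, 1.488, -0, 1.523, -0.085], TCP at [0.235, -0.552, 0.219] pointing down, gripper open.
Joint ranges: [-2.96, 2.96], [-0.89, 2.26], [0.02, 2.5], [-1.34, 4.48], [0, 2.73], [-2.66, 2.66]. Speed limits (rad/s): [2.39, 2.39, 2.79, 3.14, 3.14, 3.14].

### API

Orientations are given as a rotation vector (axis times angle).
In Python, from plant import robot, imaging gives the robot as it stands.
- The arm moves only by the tool jog_arm, never from a script. Its argument "rows" is a list of rows, each a list of 2 entries, a list of its own where there are three numbers: the shift along the tool's x, y, z each as a share of 0.2 m, from -1 to 1, then the turn, a rotation vector about the tool's x, y, z each as a share of pi/2 rad, from -1 to 1. A call has 1 to 5 rows; each row is the pose to reach, as a shift and turn from the pose commanded when the call began, along the tool's axes at that moment; what a row does not reach only later rows make up. A row lasts 1/10 s, in which the tool goes at most 50 mm and 8.59 degrees, less where a joint would pass 70% of its speed; a pose out of reach is approached as far as the arm can. A call with a number of a shift or a turn outside -1 to 1 is refused whole. A call with a gripper value outside its range is refused whole. "hand" is the closure, from -1 (fully open) to 1 (shut), set as the call begins (left out, the last holds). The fingers move at their own pace and stop on an object; "squeeze" is the grip in N (left out, the last holds). Time passes only in rows, so rows that repeat a pose let the fingers close. It gives the time, the measured TCP pose, the force, the opening and the grip force at its end, in the units of the state.
- robot.read_state(): the state, without advancing time (a new reading comes with each control period).
- imaging.read_camera(name): name is "side" or "top"; returns a dict with "frame" (384x512x3 uint8, red, green, blue), "vertical_fov" (degrees; the focal length in pixels is half the picture's height over the tangent of half this angle, whatever the lens; pixels are square), "cx", "cy" (the principal point, pixels), "R" (3x3) and "t" (3): a world point X has camera coordinates R X + t. Camera axes: x right, y down, z forward; pixel columns grow to the right and rows downward; lengths in m; the calibration is good to about 2 mm. A picture is of the moment at which its call begins. There is no depth.
- robot.close_job(): hands the job in; it is judged then, once.
The state is a dict: "t": time; "q": joint angles; "dq": joint speeds; "joint_torque": joint torques, N m; "tool_pos": TCP position; "orientation": TCP orientation; "force": force on the tool from outside, world axes, zero at the start; "wrist_torque": the same for the moment, N m; "opening": finger opening in m; "gripper_force": force on a finger pad.
Only numpy, scipy, OpenCV 4.12 (cv2) and the standard library are available. Lean on these libraries where they do the work, as an engineer would, in place of code of your own. Each camera call takes 0.05 s, during which the arm holds its last target. There are 200 camera calls.

### The job

Close the three round paint pots before they skin over: with the fingertips, lightly press each raised snap lid down until it sits fully home, the smallest pot first, then the middle-sized one, then the largest. Leave the square pot open, do not lift, tip or push any pot along, and leave everything else on the table as it is.

Things in the scene. Friction and masses are not known exactly. Their poses are not given: they have to be found in the camera images.
- pot_small: Loose white plastic small round pot, 38 mm across, shoulder at 40 mm, with a grey snap lid (20 mm thick, flat top, 1 mm wider all round) on a white neck, over a 5 mm black rubber seal lying on the shoulder. The lid's top is 77 mm above the table when fully raised and 65 mm when fully home. Origin: centre of the underside; z up.
- lid_small (a joint): How far this lid has been pressed down (m): 0 fully raised (12 mm gap above the seal), 0.012 fully home on the seal; starts at 0 to 0.002. Slides down with about 3 N of friction, has no spring, stays where left. Pressing also squashes the seal: it yields about 0.4 mm per N (1 mm while the lid slides), springs back on release, is solid after 5 mm.
- top_small (a point): Centre of the top face of the small pot's lid; it moves with the lid.
- pot_medium: Loose white plastic medium round pot, 54 mm across, shoulder at 55 mm, with a grey snap lid (20 mm thick, flat top, 1 mm wider all round) on a white neck, over a 5 mm black rubber seal lying on the shoulder. The lid's top is 92 mm above the table when fully raised and 80 mm when fully home. Origin: centre of the underside; z up.
- lid_medium (a joint): How far this lid has been pressed down (m): 0 fully raised (12 mm gap above the seal), 0.012 fully home on the seal; starts at 0 to 0.002. Slides down with about 3 N of friction, has no spring, stays where left. Pressing also squashes the seal: it yields about 0.4 mm per N (1 mm while the lid slides), springs back on release, is solid after 5 mm.
- top_medium (a point): Centre of the top face of the medium pot's lid; it moves with the lid.
- pot_large: Loose white plastic large round pot, 72 mm across, shoulder at 73 mm, with a grey snap lid (20 mm thick, flat top, 1 mm wider all round) on a white neck, over a 5 mm black rubber seal lying on the shoulder. The lid's top is 110 mm above the table when fully raised and 98 mm when fully home. Origin: centre of the underside; z up.
- lid_large (a joint): How far this lid has been pressed down (m): 0 fully raised (12 mm gap above the seal), 0.012 fully home on the seal; starts at 0 to 0.002. Slides down with about 3 N of friction, has no spring, stays where left. Pressing also squashes the seal: it yields about 0.4 mm per N (1 mm while the lid slides), springs back on release, is solid after 5 mm.
- top_large (a point): Centre of the top face of the large pot's lid; it moves with the lid.
- pot_square: Loose white plastic square pot, 54 mm wide, not to be closed, shoulder at 50 mm, with a grey snap lid (20 mm thick, flat top, 1 mm wider all round) on a white neck, over a 5 mm black rubber seal lying on the shoulder. The lid's top is 87 mm above the table when fully raised and 75 mm when fully home. Origin: centre of the underside; z up.
- lid_square (a joint): How far this lid has been pressed down (m): 0 fully raised (12 mm gap above the seal), 0.012 fully home on the seal; starts at 0 to 0.002. Slides down with about 3 N of friction, has no spring, stays where left. Pressing also squashes the seal: it yields about 0.4 mm per N (1 mm while the lid slides), springs back on release, is solid after 5 mm.
- top_square (a point): Centre of the top face of the square pot's lid; it moves with the lid.
- tube_narrow: Loose metal paint tube, about 112 x 29 x 18 mm, black cap, lying flat. Leave it alone. Origin: on its underside, near its middle.
- tube_wide: Loose metal paint tube, about 112 x 43 x 18 mm, white cap, lying flat. Leave it alone. Origin: on its underside, near its middle.
- flat_brush: Loose flat paint brush, 200 mm long, 52 mm wide, 14 mm high, bristles to its +x. Leave it alone. Origin: on its underside, at the joint of ferrule and handle.
- palette_knife: Loose palette knife, 225 mm long, 18 mm wide, 14 mm high, blade to its +x. Leave it alone. Origin: on its underside, near its middle.
- cork_bottle: Loose corked glass bottle, 52 mm across, 92 mm high. Leave it alone. Origin: on its underside, near its middle.
- rinse_cup: Loose white ceramic cup, 76 mm across, 85 mm high. Leave it alone. Origin: on its underside, near its middle.
There are look-alikes about, which are no part of the job. Leave any purple or turquoise look-alike of the pot_large alone. Leave any green look-alike of the pot_small alone.

How it is judged:
By the outcome, as a careful person would: the job done as asked, in the order asked, and still so for the second after the job is handed in, with the robot touching nothing.
It also fails if it takes over 45 s, if anything falls off the work surface, if the arm or the gripper's body presses on something with over 40 N, if the wrist force passes 120 N, or if a joint passes its speed limit or range.

## Working session

There is one attempt and no reset: what is moved stays moved. The work goes in short steps, Python scripts to look and compute and a tool call to move; the robot and the scene stay as the last step left them, time stands still between calls to the robot, and variables do not carry over. Pictures are saved under pics/ and viewed, at most 10 in all, crops included, and the job is handed in when it is done.

Besides the shell and the picture viewer there is one more tool, called after "Call:" as name([rows], argument=value, ...), one row to a line, values as JSON. jog_arm: Moves the arm, as the interface text tells. Its arguments: {"type":"object","properties":{"rows":{"type":"array"},"hand":{"type":"number"},"squeeze":{"type":"number"}},"required":["rows"]}

```bash
mkdir -p pics
python3 - <<'E'
from plant import robot, imaging
import cv2,pickle
s=robot.read_state(); print(s)
for n in("top","side"):
    c=imaging.read_camera(n); pickle.dump(c,open(f"{n}0.pkl","wb"))
    cv2.imwrite(f"pics/{n}0.png",cv2.resize(c["frame"][:,:,::-1],(768,576),interpolation=cv2.INTER_CUBIC))
    print(n,{k:v for k,v in c.items() if k!="frame"})
E
```

```text
{'t': 0.0, 'q': array([-1.25339862e+00,  1.31140895e-01,  1.48925977e+00, -4.06157178e-06,
        1.52300985e+00, -8.53677891e-02]), 'dq': array([ 0.00054642,  0.00019629,  0.00060512, -0.00122671,  0.0004041 ,
        0.00082769]), 'joint_torque': array([ 4.16020730e-04, -5.59843862e+01, -4.91761923e+01,  7.70802959e-02,
        3.60810512e-02, -1.57886420e-04]), 'tool_pos': array([ 0.23503827, -0.55143356,  0.21761028]), 'orientation': array([-3.07633522e+00, -6.28034175e-01,  3.36673049e-04]), 'force': array([ 0.10461162,  0.0332239 , -0.03958085]), 'wrist_torque': array([-0.01013608,  0.02950195,  0.00390125]), 'gripper_force': 0.0, 'opening': 0.09300657757350049}
top {'vertical_fov': 45.61813163794304, 'cx': 254.59382984247404, 'cy': 186.46472505319986, 'R': array([[-0.02410224, -0.99970847,  0.00143277],
       [-0.97782367,  0.02327632, -0.20813236],
       [ 0.20803833, -0.00641746, -0.97809962]]), 't': array([-0.01145523,  0.5866736 ,  1.06844236])}
side {'vertical_fov': 56.42130854022717, 'cx': 253.7123315660774, 'cy': 189.6292792512408, 'R': array([[-0.99161609, -0.12785895,  0.01869792],
       [-0.10035798,  0.67088364, -0.73474038],
       [ 0.081399  , -0.73045687, -0.67809068]]), 't': array([0.58491134, 0.1270302 , 0.82743255])}
```

View pics/top0.png

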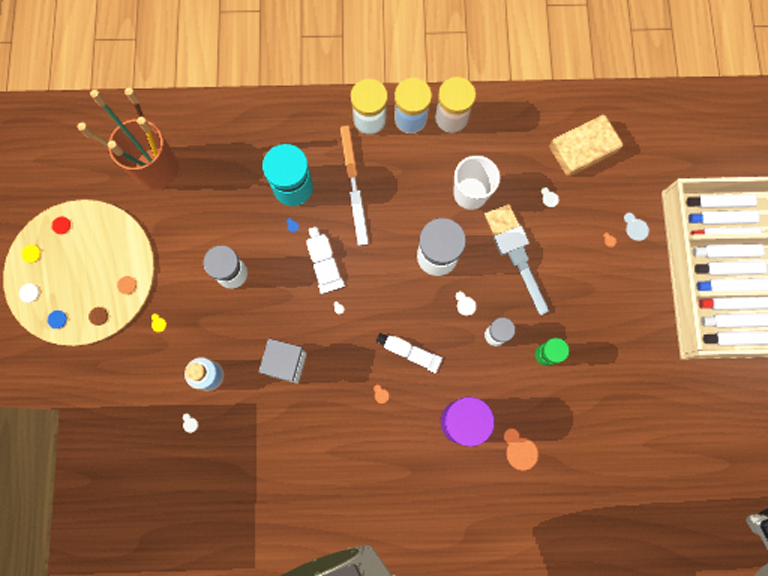

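View pics/side0.png

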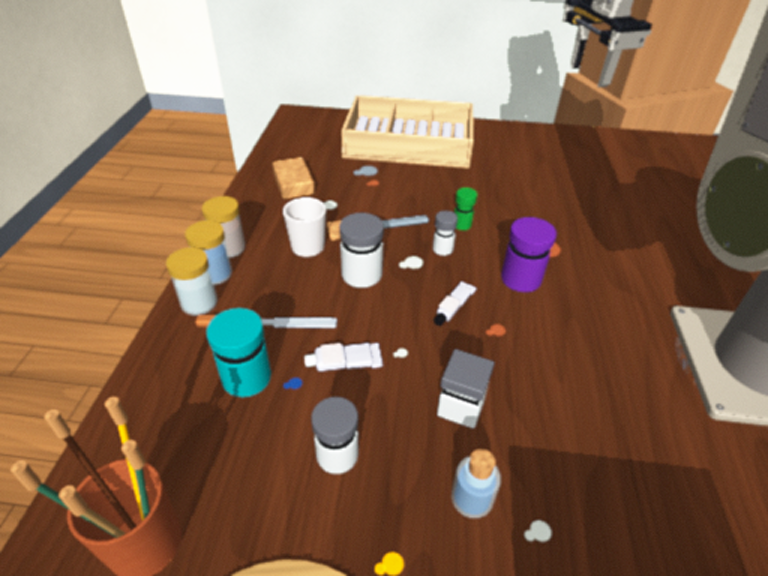

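The top view shows the small pot's lid at (502,329), the medium at (222,262), the large at (442,240) and the square at (284,360). The side view shows the same lids at (446,220), (335,418), (362,230) and (466,375). The purple, turquoise and green look-alikes stand apart from them.

```bash
cat > m.py <<'E'
import pickle,cv2,numpy as np
H={"small":.0765,"medium":.0915,"large":.1095}
RAD={"small":.020,"medium":.028,"large":.037}
S={"top":{"small":(502,327),"medium":(221,258),"large":(442,238)},"side":{"small":(446,217),"medium":(335,412),"large":(362,227)}}
def ray(c,uv):
    f=c["frame"].shape[0]/2/np.tan(np.radians(c["vertical_fov"])/2)
    d=c["R"].T@np.array([(uv[0]-c["cx"])/f,(uv[1]-c["cy"])/f,1]); return -c["R"].T@c["t"],d
def onplane(c,uv,z):
    o,d=ray(c,uv); return (o+d*(z-o[2])/d[2])
def face(c,seed,tol=14):
    """flood the evenly lit top face, return its outline"""
    m=np.zeros((386,514),np.uint8)
    cv2.floodFill(c["frame"].copy(),m,seed,0,(tol,)*3,(tol,)*3,cv2.FLOODFILL_FIXED_RANGE|cv2.FLOODFILL_MASK_ONLY|(255<<8))
    k,_=cv2.findContours(cv2.morphologyEx(m[1:-1,1:-1],cv2.MORPH_OPEN,np.ones((3,3))),cv2.RETR_EXTERNAL,cv2.CHAIN_APPROX_NONE)
    return max(k,key=cv2.contourArea)
if __name__=="__main__":
    out={}
    for v in("top","side"):
        c=pickle.load(open(v+"0.pkl","rb"))
        for n in H:
            seed=tuple(int(round(a/1.5)) for a in S[v][n])
            k=face(c,seed)
            P=np.array([onplane(c,p,H[n])[:2] for p in k[:,0]])
            (x,y),r=cv2.minEnclosingCircle(P.astype(np.float32))
            e=cv2.fitEllipse(k)
            print(v,n,c["frame"][seed[1],seed[0]],"area",cv2.contourArea(k),"circ",np.round([x,y,r],4),"ell",np.round(onplane(c,e[0],H[n])[:2],4),np.round(e[0],1),np.round(e[1],1))
            out[v,n]=ray(c,e[0])
    for n in H:
        A=[];b=[]
        for v in("top","side"):
            o,d=out[v,n];d=d/np.linalg.norm(d);Q=np.eye(3)-np.outer(d,d);A.append(Q);b.append(Q@o)
        X,res,*_=np.linalg.lstsq(np.vstack(A),np.hstack(b),rcond=None);print(n,np.round(X,4),"gap",np.sqrt(res))
E
python3 m.py
```

```text
top small [173 175 179] area 162.0 circ [ 0.498  -0.216   0.0188] ell [ 0.4981 -0.2164] [334.8 219.2] [14.3 14.6]
top medium [172 170 177] area 333.5 circ [0.6169 0.2362 0.0264] ell [0.6168 0.236 ] [146.4 174.1] [20.  21.3]
top large [173 172 178] area 630.0 circ [ 0.6399 -0.1226  0.0361] ell [ 0.6397 -0.1225] [294.5 159.6] [27.5 29.2]
side small [120 121 128] area 92.5 circ [ 0.5013 -0.2038  0.0263] ell [ 0.4986 -0.2044] [297.5 146.5] [10.9 11.8]
side medium [118 120 127] area 636.0 circ [0.6169 0.2436 0.0323] ell [0.6162 0.2426] [222.6 279.7] [27.5 30. ]
side large [120 121 130] area 415.5 circ [ 0.6404 -0.1101  0.0438] ell [ 0.6389 -0.111 ] [240.6 152.5] [20.7 26.8]
small [ 0.4987 -0.218   0.067 ] gap [0.00085903]
medium [0.618  0.2377 0.0841] gap [0.00081584]
large [ 0.6415 -0.1234  0.1003] gap [0.00095448]
```

```bash
cat > h.py <<'E'
import sys,numpy as np
from scipy.spatial.transform import Rotation as Ro
from plant import robot
s=robot.read_state();R=Ro.from_rotvec(s["orientation"]).as_matrix()
T=np.array([float(a) for a in sys.argv[1:4]])
print("t",round(s["t"],2),"pos",s["tool_pos"].round(4),"F",s["force"].round(2),"q",s["q"].round(2),"open",s["opening"])
print("share",(R.T@(T-s["tool_pos"])/.2).round(3)); print(R.round(3))
E
python3 h.py .498 -.216 .14
```

```text
t 0.1 pos [ 0.2351 -0.5515  0.2177] F [ 1.09 -0.41 -0.25] q [-1.25  0.13  1.49 -0.    1.52 -0.09] open 0.09309785463207293
share [ 1.867 -1.027  0.39 ]
[[ 0.92   0.392 -0.001]
 [ 0.392 -0.92   0.002]
 [ 0.    -0.002 -1.   ]]
```

Call:
jog_arm([
  [[0.19,-0.1,0],[0,0,0]],
  [[0.38,-0.2,0],[0,0,0]],
  [[0.57,-0.31,0],[0,0,0]],
  [[0.76,-0.41,0],[0,0,0]],
  [[0.93,-0.51,0],[0,0,0]],
], hand=1, squeeze=5)

```text
t: 0.6
tool_pos: [0.3671, -0.3834, 0.2182]
orientation: [-3.077, -0.628, 0.0]
force: [1.1, -0.3, 0.1]
opening: 0.0577
gripper_force: 0.0
```

Call:
jog_arm([
  [[0.2,-0.1,0],[0,0,0]],
  [[0.4,-0.2,0],[0,0,0]],
  [[0.6,-0.31,0],[0,0,0]],
  [[0.8,-0.43,0.1],[0,0,0]],
  [[0.93,-0.51,0.2],[0,0,0]],
])

```text
t: 1.1
tool_pos: [0.4992, -0.2161, 0.1787]
orientation: [3.077, 0.631, 0.002]
force: [0.7, -0.7, 0.2]
opening: 0.0178
gripper_force: 0.0
```

Call:
jog_arm([
  [[0,0,0.1],[0,0,0]],
  [[0,0,0.1],[0,0,0]],
  [[0,0,0.1],[0,0,0]],
])

```text
t: 1.4
tool_pos: [0.4969, -0.2185, 0.1584]
orientation: [-3.077, -0.628, 0.002]
force: [0.4, 0.2, 1.8]
opening: 0.0006
gripper_force: 0.0
```

```bash
python3 h.py .498 -.216 .085
```

```text
t 1.4 pos [ 0.4969 -0.2185  0.1584] F [0.41 0.22 1.75] q [-0.51  0.01  1.72 -0.    1.41  0.66] open 0.0005738638972147123
share [ 0.01  -0.009  0.367]
[[ 0.92   0.392 -0.001]
 [ 0.392 -0.92   0.001]
 [-0.001 -0.001 -1.   ]]
```

Call:
jog_arm([
  [[0.01,-0.01,0.15],[0,0,0]],
  [[0.01,-0.01,0.28],[0,0,0]],
  [[0.01,-0.01,0.36],[0,0,0]],
  [[0.01,-0.01,0.36],[0,0,0]],
  [[0.01,-0.01,0.36],[0,0,0]],
])

```text
t: 1.9
tool_pos: [0.4989, -0.2169, 0.0881]
orientation: [3.078, 0.626, 0.002]
force: [0.2, 0.3, 0.7]
opening: 0.0004
gripper_force: 0.0
```

```bash
python3 h.py .498 -.216 .066
python3 - <<'E'
from plant import imaging
import cv2,numpy as np
a=imaging.read_camera("top")["frame"][170:270,280:400,::-1];b=imaging.read_camera("side")["frame"][100:200,240:360,::-1]
cv2.imwrite("pics/s1.png",cv2.resize(np.hstack([a,b]),(800,333),interpolation=cv2.INTER_CUBIC))
E
```

```text
t 1.9 pos [ 0.4989 -0.2169  0.0881] F [0.24 0.26 0.72] q [-0.5   0.08  1.79 -0.    1.27  0.66] open 0.0004418212623907448
share [-0.003 -0.006  0.111]
[[ 0.92   0.391  0.001]
 [ 0.391 -0.92  -0.001]
 [ 0.001  0.001 -1.   ]]
```

View pics/s1.png

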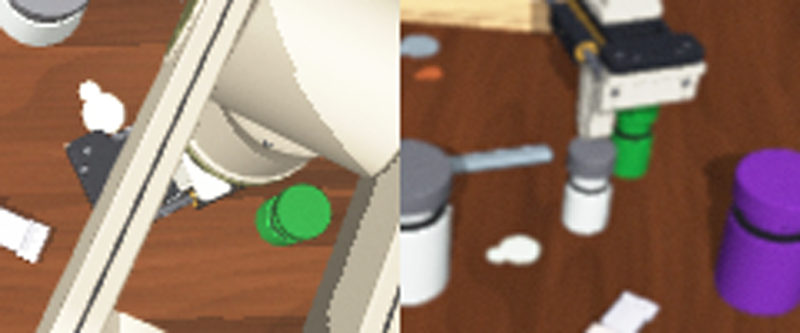

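The side crop shows the closed fingers at (597,140), centred over the small lid at (592,147). Now I press gently.

Call:
jog_arm([
  [[0,0,0.03],[0,0,0]],
  [[0,0,0.05],[0,0,0]],
  [[0,0,0.06],[0,0,0]],
  [[0,0,0.07],[0,0,0]],
  [[0,0,0.08],[0,0,0]],
])

```text
t: 2.5
tool_pos: [0.4988, -0.216, 0.0709]
orientation: [3.078, 0.628, 0.001]
force: [0.5, 0.2, 2.6]
opening: 0.0004
gripper_force: 1.6
```

Call:
jog_arm([
  [[0,0,0.01],[0,0,0]],
  [[0,0,0.01],[0,0,0]],
  [[0,0,0.01],[0,0,0]],
])

```text
t: 2.8
tool_pos: [0.4986, -0.2159, 0.0687]
orientation: [3.078, 0.628, 0.0]
force: [-0.1, -0.1, 3.1]
opening: 0.0007
gripper_force: 1.1
```

Call:
jog_arm([
  [[0,0,0.01],[0,0,0]],
  [[0,0,0.01],[0,0,0]],
  [[0,0,0.01],[0,0,0]],
])

```text
t: 3.1
tool_pos: [0.4986, -0.2159, 0.0666]
orientation: [3.078, 0.628, 0.0]
force: [0.5, -0.5, 2.1]
opening: 0.0007
gripper_force: 1.2
```

Call:
jog_arm([
  [[0,0,0.01],[0,0,0]],
  [[0,0,0.01],[0,0,0]],
  [[0,0,0.01],[0,0,0]],
])

```text
t: 3.4
tool_pos: [0.4985, -0.2158, 0.0645]
orientation: [-3.078, -0.628, 0.0]
force: [2.5, -1.3, 2.6]
opening: 0.0009
gripper_force: 1.2
```

Call:
jog_arm([
  [[0,0,0.005],[0,0,0]],
  [[0,0,0.005],[0,0,0]],
  [[0,0,0.005],[0,0,0]],
])

```text
t: 3.7
tool_pos: [0.4987, -0.2159, 0.0638]
orientation: [3.078, 0.628, 0.0]
force: [1.4, -1.0, 3.9]
opening: 0.0004
gripper_force: 1.8
```

Call:
jog_arm([
  [[0,0,0.005],[0,0,0]],
  [[0,0,0.005],[0,0,0]],
  [[0,0,0.005],[0,0,0]],
])

```text
t: 4.0
tool_pos: [0.4988, -0.216, 0.063]
orientation: [3.078, 0.628, 0.001]
force: [0.4, -1.7, 5.4]
opening: 0.0006
gripper_force: 2.7
```

Call:
jog_arm([
  [[0,0,0.005],[0,0,0]],
  [[0,0,0.005],[0,0,0]],
  [[0,0,0.005],[0,0,0]],
])

```text
t: 4.3
tool_pos: [0.4989, -0.2161, 0.0622]
orientation: [3.078, 0.628, 0.001]
force: [-0.3, -0.4, 7.4]
opening: 0.0004
gripper_force: 3.7
```

```bash
python3 h.py .617 .236 .14
```

```text
t 4.3 pos [ 0.4989 -0.2161  0.0622] F [-0.33 -0.45  7.4 ] q [-0.5   0.11  1.8  -0.    1.22  0.66] open 0.000382091119313993
share [ 1.43  -1.848 -0.39 ]
[[ 0.92   0.392  0.001]
 [ 0.392 -0.92  -0.   ]
 [ 0.     0.001 -1.   ]]
```

Call:
jog_arm([
  [[0,0,-0.02],[0,0,0]],
  [[0,0,-0.1],[0,0,0]],
  [[0,0,-0.3],[0,0,0]],
  [[0,0,-0.45],[0,0,0]],
  [[0,0,-0.5],[0,0,0]],
])

```text
t: 4.8
tool_pos: [0.4996, -0.2164, 0.1647]
orientation: [3.076, 0.628, 0.004]
force: [1.1, 0.1, 1.0]
opening: 0.0005
gripper_force: 0.0
```

Call:
jog_arm([
  [[0.14,-0.18,0],[0,0,0]],
  [[0.28,-0.37,0],[0,0,0]],
  [[0.42,-0.55,0],[0,0,0]],
  [[0.57,-0.74,0],[0,0,0]],
  [[0.71,-0.92,0],[0,0,0]],
])

```text
t: 5.3
tool_pos: [0.5561, 0.0112, 0.1599]
orientation: [-3.077, -0.628, 0.004]
force: [0.8, 0.2, -0.4]
opening: 0.0006
gripper_force: 0.0
```

Call:
jog_arm([
  [[0.14,-0.18,0],[0,0,0]],
  [[0.28,-0.37,0],[0,0,0]],
  [[0.42,-0.55,0],[0,0,0]],
  [[0.57,-0.74,0],[0,0,0]],
  [[0.71,-0.92,0],[0,0,0]],
])

```text
t: 5.8
tool_pos: [0.6146, 0.2359, 0.1595]
orientation: [3.078, 0.629, -0.005]
force: [0.7, -1.0, 0.8]
opening: 0.0005
gripper_force: 0.0
```

Call:
jog_arm([
  [[0,0,0],[0,0,0]],
  [[0,0,0],[0,0,0]],
  [[0,0,0],[0,0,0]],
])

```text
t: 6.1
tool_pos: [0.6148, 0.2329, 0.1603]
orientation: [3.078, 0.628, -0.004]
force: [-0.4, -0.7, 0.2]
opening: 0.0007
gripper_force: 0.0
```

```bash
python3 h.py .617 .236 .1
python3 - <<'E'
from plant import imaging
import cv2,numpy as np,pickle
c=imaging.read_camera("side");pickle.dump(c,open("side1.pkl","wb"));b=c["frame"][100:200,240:360,::-1]
a=pickle.load(open("side0.pkl","rb"))["frame"][100:200,240:360,::-1]
cv2.imwrite("pics/s2.png",cv2.resize(np.hstack([a,b]),(800,333),interpolation=cv2.INTER_CUBIC))
E
```

```text
t 6.1 pos [0.6148 0.2329 0.1603] F [-0.38 -0.65  0.17] q [ 0.28  0.32  1.38 -0.    1.45  1.45] open 0.0006829535161132851
share [ 0.017 -0.01   0.302]
[[ 0.92   0.392 -0.002]
 [ 0.392 -0.92  -0.001]
 [-0.002  0.    -1.   ]]
```

View pics/s2.png

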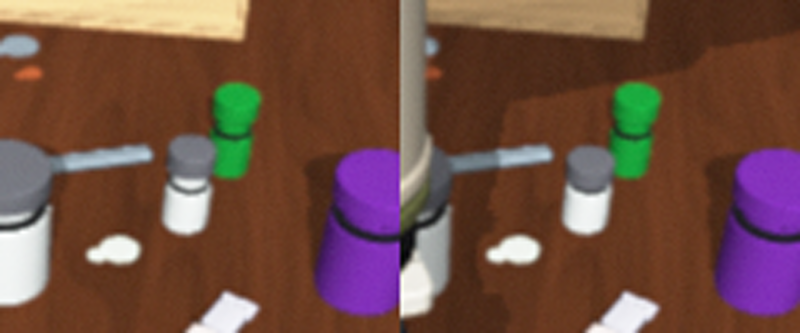

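After pressing, the small lid at (588,165) sits on its seal with no gap, and the pot at (586,205) has not moved. Now the medium pot.

Call:
jog_arm([
  [[0.017,-0.01,0.1],[0,0,0]],
  [[0.017,-0.01,0.22],[0,0,0]],
  [[0.017,-0.01,0.29],[0,0,0]],
  [[0.017,-0.01,0.3],[0,0,0]],
  [[0.017,-0.01,0.3],[0,0,0]],
])

```text
t: 6.65
tool_pos: [0.6177, 0.2364, 0.1016]
orientation: [3.078, 0.627, -0.001]
force: [-0.3, -0.5, -0.2]
opening: 0.0003
gripper_force: 0.0
```

Call:
jog_arm([
  [[0,0,0.02],[0,0,0]],
  [[0,0,0.04],[0,0,0]],
  [[0,0,0.05],[0,0,0]],
  [[0,0,0.06],[0,0,0]],
  [[0,0,0.07],[0,0,0]],
])

```text
t: 7.15
tool_pos: [0.6182, 0.2373, 0.0882]
orientation: [-3.078, -0.629, -0.001]
force: [-1.5, -0.6, 3.4]
opening: 0.0004
gripper_force: 1.6
```

Call:
jog_arm([
  [[0,0,0.01],[0,0,0]],
  [[0,0,0.02],[0,0,0]],
  [[0,0,0.02],[0,0,0]],
])

```text
t: 7.45
tool_pos: [0.6181, 0.2373, 0.0835]
orientation: [-3.078, -0.628, -0.001]
force: [-0.2, -0.3, 2.8]
opening: 0.0005
gripper_force: 1.3
```

Call:
jog_arm([
  [[0,0,0.01],[0,0,0]],
  [[0,0,0.02],[0,0,0]],
  [[0,0,0.02],[0,0,0]],
  [[0,0,0.02],[0,0,0]],
])

```text
t: 7.85
tool_pos: [0.618, 0.2372, 0.0796]
orientation: [-3.078, -0.628, -0.0]
force: [1.2, -0.0, 2.6]
opening: 0.0006
gripper_force: 1.0
```

Call:
jog_arm([
  [[0,0,0.005],[0,0,0]],
  [[0,0,0.005],[0,0,0]],
  [[0,0,0.005],[0,0,0]],
])

```text
t: 8.15
tool_pos: [0.6181, 0.2373, 0.0789]
orientation: [-3.078, -0.628, -0.001]
force: [2.0, 0.2, 3.0]
opening: 0.0007
gripper_force: 1.7
```

Call:
jog_arm([
  [[0,0,0.005],[0,0,0]],
  [[0,0,0.005],[0,0,0]],
  [[0,0,0.005],[0,0,0]],
])

```text
t: 8.45
tool_pos: [0.6181, 0.2373, 0.078]
orientation: [-3.078, -0.628, -0.001]
force: [-0.3, 0.1, 5.6]
opening: 0.0008
gripper_force: 2.7
```

Call:
jog_arm([
  [[0,0,0.005],[0,0,0]],
  [[0,0,0.005],[0,0,0]],
  [[0,0,0.005],[0,0,0]],
])

```text
t: 8.75
tool_pos: [0.6181, 0.2373, 0.0773]
orientation: [-3.078, -0.629, -0.001]
force: [-0.4, -0.8, 7.6]
opening: 0.0007
gripper_force: 3.6
```

Call:
jog_arm([
  [[0,0,-0.02],[0,0,0]],
  [[0,0,-0.1],[0,0,0]],
  [[0,0,-0.3],[0,0,0]],
  [[0,0,-0.4],[0,0,0]],
  [[0,0,-0.4],[0,0,0]],
])

```text
t: 9.25
tool_pos: [0.6201, 0.2378, 0.162]
orientation: [-3.078, -0.628, -0.011]
force: [0.2, 0.5, 0.3]
opening: 0.0003
gripper_force: 0.0
```

```bash
python3 h.py .640 -.1225 .157
```

```text
t 9.25 pos [0.6201 0.2378 0.162 ] F [0.17 0.54 0.27] q [ 0.29  0.32  1.37 -0.    1.44  1.46] open 0.00031020711314987587
share [-0.615  1.696  0.022]
[[ 0.92   0.392  0.007]
 [ 0.392 -0.92   0.002]
 [ 0.007  0.001 -1.   ]]
```

Call:
jog_arm([
  [[-0.06,0.17,0],[0,0,0]],
  [[-0.12,0.34,0],[0,0,0]],
  [[-0.18,0.51,0],[0,0,0]],
  [[-0.25,0.68,0],[0,0,0]],
  [[-0.31,0.85,0],[0,0,0]],
])

```text
t: 9.75
tool_pos: [0.6263, 0.0551, 0.1554]
orientation: [-3.078, -0.629, 0.004]
force: [0.3, 0.3, -0.5]
opening: 0.0003
gripper_force: 0.0
```

Call:
jog_arm([
  [[-0.06,0.17,0],[0,0,0]],
  [[-0.12,0.34,0],[0,0,0]],
  [[-0.18,0.51,0],[0,0,0]],
  [[-0.25,0.68,0],[0,0,0]],
  [[-0.31,0.85,0],[0,0,0]],
])

```text
t: 10.25
tool_pos: [0.6359, -0.1255, 0.1553]
orientation: [-3.077, -0.628, 0.004]
force: [0.2, -0.4, 0.0]
opening: 0.0005
gripper_force: 0.0
```

Call:
jog_arm([
  [[0,0,0],[0,0,0]],
  [[0,0,0],[0,0,0]],
  [[0,0,0],[0,0,0]],
])

```text
t: 10.55
tool_pos: [0.6366, -0.1232, 0.1558]
orientation: [-3.077, -0.629, 0.002]
force: [-0.1, 0.6, -0.3]
opening: 0.0007
gripper_force: 0.0
```

```bash
python3 h.py .640 -.1225 .118
```

```text
t 10.55 pos [ 0.6366 -0.1232  0.1558] F [-0.06  0.59 -0.29] q [-0.27  0.3   1.41  0.    1.43  0.9 ] open 0.0007114678998791624
share [0.017 0.004 0.189]
[[ 0.92   0.392 -0.001]
 [ 0.392 -0.92   0.001]
 [-0.001 -0.001 -1.   ]]
```

Call:
jog_arm([
  [[0.017,0.004,0.08],[0,0,0]],
  [[0.017,0.004,0.15],[0,0,0]],
  [[0.017,0.004,0.18],[0,0,0]],
  [[0.017,0.004,0.19],[0,0,0]],
  [[0.017,0.004,0.19],[0,0,0]],
])

```text
t: 11.05
tool_pos: [0.6401, -0.1232, 0.1178]
orientation: [-3.077, -0.629, 0.002]
force: [-0.2, 0.4, 0.5]
opening: 0.0008
gripper_force: 0.0
```

Call:
jog_arm([
  [[0,0,0.02],[0,0,0]],
  [[0,0,0.03],[0,0,0]],
  [[0,0,0.04],[0,0,0]],
  [[0,0,0.05],[0,0,0]],
  [[0,0,0.06],[0,0,0]],
])

```text
t: 11.55
tool_pos: [0.6407, -0.1237, 0.107]
orientation: [3.078, 0.628, 0.001]
force: [-1.3, 0.4, 2.5]
opening: 0.0005
gripper_force: 1.6
```

Call:
jog_arm([
  [[0,0,0.01],[0,0,0]],
  [[0,0,0.02],[0,0,0]],
  [[0,0,0.02],[0,0,0]],
])

```text
t: 11.85
tool_pos: [0.6407, -0.1237, 0.1025]
orientation: [3.078, 0.628, 0.001]
force: [0.2, 0.5, 1.7]
opening: 0.0011
gripper_force: 1.3
```

Call:
jog_arm([
  [[0,0,0.01],[0,0,0]],
  [[0,0,0.02],[0,0,0]],
  [[0,0,0.025],[0,0,0]],
  [[0,0,0.025],[0,0,0]],
])

```text
t: 12.25
tool_pos: [0.6407, -0.1237, 0.0975]
orientation: [3.078, 0.628, 0.0]
force: [0.8, -1.2, 3.7]
opening: 0.0003
gripper_force: 1.2
```

Call:
jog_arm([
  [[0,0,0.005],[0,0,0]],
  [[0,0,0.005],[0,0,0]],
  [[0,0,0.005],[0,0,0]],
])

```text
t: 12.55
tool_pos: [0.6407, -0.1237, 0.0968]
orientation: [3.078, 0.628, 0.0]
force: [0.7, -0.7, 3.9]
opening: 0.0002
gripper_force: 1.7
```

Call:
jog_arm([
  [[0,0,0.005],[0,0,0]],
  [[0,0,0.005],[0,0,0]],
  [[0,0,0.005],[0,0,0]],
])

```text
t: 12.85
tool_pos: [0.6407, -0.1237, 0.096]
orientation: [3.078, 0.628, 0.001]
force: [-0.4, 0.2, 5.4]
opening: 0.0005
gripper_force: 2.7
```

Call:
jog_arm([
  [[0,0,0.005],[0,0,0]],
  [[0,0,0.005],[0,0,0]],
  [[0,0,0.005],[0,0,0]],
])

```text
t: 13.15
tool_pos: [0.6407, -0.1237, 0.0953]
orientation: [3.078, 0.628, 0.001]
force: [-1.5, 0.1, 7.2]
opening: 0.0002
gripper_force: 3.6
```

Call:
jog_arm([
  [[0,0,-0.02],[0,0,0]],
  [[0,0,-0.1],[0,0,0]],
  [[0,0,-0.3],[0,0,0]],
  [[0,0,-0.5],[0,0,0]],
  [[0,0,-0.6],[0,0,0]],
])

```text
t: 13.65
tool_pos: [0.6418, -0.1237, 0.2199]
orientation: [3.076, 0.628, 0.007]
force: [0.0, -0.7, -0.3]
opening: 0.0003
gripper_force: 0.0
```

Call:
jog_arm([
  [[-0.18,0.11,0],[0,0,0]],
  [[-0.36,0.22,0],[0,0,0]],
  [[-0.54,0.33,0],[0,0,0]],
  [[-0.72,0.44,0],[0,0,0]],
  [[-0.9,0.55,0],[0,0,0]],
])

```text
t: 14.15
tool_pos: [0.5168, -0.2962, 0.2152]
orientation: [-3.078, -0.629, 0.0]
force: [0.0, -0.5, 0.5]
opening: 0.001
gripper_force: 0.0
```

Call:
jog_arm([
  [[-0.18,0.11,0],[0,0,0]],
  [[-0.36,0.22,0],[0,0,0]],
  [[-0.54,0.33,0],[0,0,0]],
  [[-0.72,0.44,0],[0,0,0]],
  [[-0.9,0.55,0],[0,0,0]],
])

```text
t: 14.65
tool_pos: [0.3943, -0.468, 0.2153]
orientation: [-3.078, -0.629, -0.0]
force: [1.4, -0.6, -0.1]
opening: 0.0005
gripper_force: 0.0
```

Run:
```python
from plant import imaging
import cv2,numpy as np,pickle
for n in("top","side"):
    c=imaging.read_camera(n);pickle.dump(c,open(n+"2.pkl","wb"))
b=c["frame"][120:350,190:390,::-1];a=pickle.load(open("side0.pkl","rb"))["frame"][120:350,190:390,::-1]
cv2.imwrite("pics/s3.png",cv2.resize(np.hstack([a,b]),(800,460),interpolation=cv2.INTER_CUBIC))
t0,t2=[pickle.load(open(f"top{i}.pkl","rb"))["frame"][:,:,::-1] for i in(0,2)]
d=cv2.absdiff(t0,t2)
cv2.imwrite("pics/d3.png",np.hstack([d[40:340,80:440],t2[40:340,80:440]]))
```

```text
(no output)
```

View pics/s3.png

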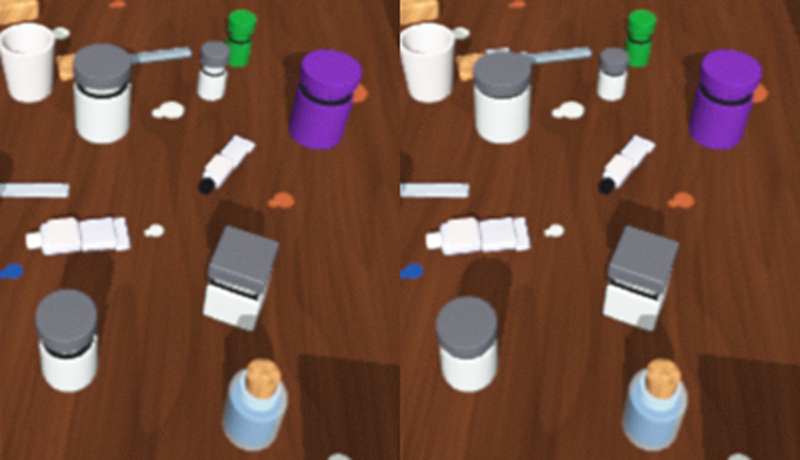

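View pics/d3.png

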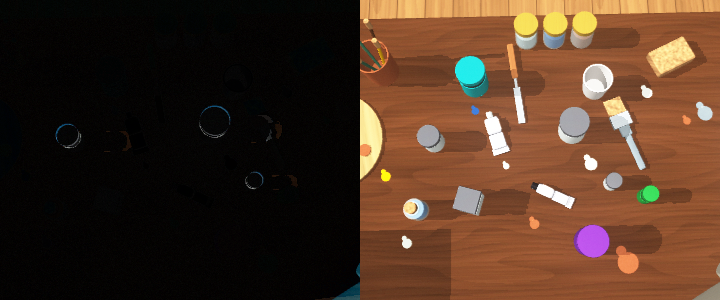

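In the side pair, all three round lids, at (503,75), (613,62) and (467,325), sit with no gap above the seal. The difference image shows changes only at those three lids and their shadows, so nothing else moved.

```bash
python3 -c "
from plant import robot
print(robot.close_job())"
```

```text
the job is handed in; nothing more can be done
None
```

I pressed the small, medium and large round lids home in that order, with about 7.5 N each; the last pictures show all three closed, the square pot still open and nothing else moved, and the job is handed in.

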